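Clamp the fountain pen in the pen clamp

TASK

Clamp the black fountain pen that lies with the yellow pencil and the stick of red sealing wax into the green pen clamp for servicing: lift the red sprung bar by its black knob, turn it well aside, and lay the pen across both pale metal saddles, about centred. Then lift and turn the bar back across the pen, lower it so that it holds the pen down, and let go.

Things in the scene. Friction and masses are not known exactly. Their poses are not given: they have to be found in the camera images.
- fountain_pen: black fountain pen, 138 mm long, 12 mm thick, 24 g, lying on the desk; a yellow pencil and a red stick of sealing wax near it are not wanted. Origin: centre of its underside (its middle is 6 mm higher); y axis along the pen. Either end may point either way.
- pen_clamp: clamp fixed to the desk, green base 150x150x10 mm. Origin: on the desk under the middle of the pen's place; y along that place, x towards the bar's post, z up. Pale saddles at y = -48 and +48 mm, each 22 mm long, 74 mm free between; seats 30 mm above the desk, 17 mm wide; flared cheeks open to 35 mm, tops at 46 mm. A seated pen has its origin at z = 30 mm, its top at 42 mm.
- bar_post (a point): top centre of the steel post on which the red bar turns, 82 mm above the desk, at x = +78, y = 0 mm of the pen_clamp frame. The bar turns only one way: from across the pen's place (0) anticlockwise seen from above to 1.45 rad, knob then at y = -117 mm of the pen_clamp frame; past 1 rad it is clear of the saddles. Let go, it drops but keeps its angle.
- bar_knob (a point): grip point of the round upright black knob (18 mm thick, top 13 mm above the point) on the red bar (14 mm wide, top face 23 mm, underside 33 mm below the point), 118 mm from the post's axis. Height over the desk: 71 mm fully down, 75 mm resting on a seated pen, 93 mm fully lifted. A spring pulls it down (4 to 6 N). Lift it 10 to 20 mm to pass the cheeks; they stop the low bar.

How it is judged:
By the outcome, as a careful person would: the job done as asked, in the order asked, and still so for the second after the job is handed in, with the robot touching nothing.
It also fails if it takes over 64 s, if anything falls off the work surface, if the arm or the gripper's body presses on something with over 40 N, if the wrist force passes 120 N, or if a joint passes its speed limit or range.

ROBOT

A 7-joint arm with a two-finger parallel gripper is mounted at the origin on a cart in front of the work surface, level with it; the furniture and walls round the work are solid. World frame = base frame: x ahead of the robot, y to its left, z up, the work surface at z = 0. Lengths are in m, angles in rad, forces in N, time in s.
With the tool pointing down it reaches from about 0.425 to 0.95 m from the base axis. Payload 4.7 kg.
Tool frame: the origin (TCP) lies midway between the tips of the shut fingers; the grasp point (between the pads) lies 19 mm behind it; z points along the fingers, y is the line along which they close (so a half turn about z gives the same grasp; the last joint's range is limited). The gripper opens to 85 mm and grips with 20 to 120 N. Pads are 22 mm wide; open, the fingers measure 114 mm over their backs; the gripper's body (76 mm by 85 mm) begins 54 mm behind the grasp point. The pads swing forward as they close: fully open they stand 13 mm farther back than shut.
Start: joints at [1.119, 0.469, -0.049, 1.532, 0.024, 1.141, -0.082], TCP at [0.277, -0.616, 0.231] pointing down, gripper open.
Joint ranges: [-2.59, 2.59], [-0.33, 1.99], [-1.39, 1.29], [0.1, 2.45], [-1.04, 4.18], [0.21, 1.99], [-2.66, 2.66]. Speed limits (rad/s): [2.57, 2.57, 3.14, 3.14, 3.14, 3.14, 3.14].

INTERFACE

Orientations are given as a unit quaternion [w, x, y, z].
In Python, from workcell import observe, read_camera, job_done gives the robot as it stands. The module is installed in compiled form; this text tells all that it offers.
- The arm moves only by the tool play_rows, never from a script. Its argument "increments" is a list of rows, each an object of numbers: "x", "y", "z": the shift along the tool's x, y, z in mm; "ax", "ay", "az": the turn, a rotation vector about the tool's x, y, z in rad. In form: [{"x": .., "y": .., "z": .., "ax": .., "ay": .., "az": ..}, ...]. A call has 1 to 12 rows; each row is the pose to reach, as a shift and turn from the pose commanded when the call began, along the tool's axes at that moment; what a row does not reach only later rows make up. A row lasts 1/12 s, in which the tool goes at most 41.7 mm and 7.16 degrees, less where a joint would pass 70% of its speed; a pose out of reach is approached as far as the arm can. A call with a gripper value outside its range is refused whole. "grip" is the gripper command: -1 is shut, 1 is fully open, values between are in proportion, set as the call begins (left out, the last holds). The fingers move at their own pace and stop on an object; "newtons" is the grip in N (left out, the last holds). Time passes only in rows, so rows that repeat a pose let the fingers close. It gives the time, the measured TCP pose, the force, the opening and the grip force at its end, in the units of the state.
- observe(): the state, without advancing time (a new reading comes with each control period).
- read_camera(name): name is "scene" or "top"; returns a dict with "frame" (400x640x3 uint8, red, green, blue), "z_map" (400x640 float32, m along the optical axis (not along the pixel's ray), 0 where there is no reading), "vfov" (degrees; the focal length in pixels is half the picture's height over the tangent of half this angle, whatever the lens; pixels are square), "cx", "cy" (the principal point, pixels), "rvec" (rotation vector, rad) and "tvec" (3), from world to camera coordinates, as OpenCV has them. Camera axes: x right, y down, z forward; pixel columns grow to the right and rows downward; lengths in m; the calibration is good to about 2 mm. A picture is of the moment at which its call begins.
- job_done(): hands the job in; it is judged then, once.
The state is a dict: "clock": time; "joint_pos": joint angles; "joint_vel": joint speeds; "joint_torque": joint torques, N m; "tool_pos": TCP position; "tcp_rot": TCP orientation; "wrist_force": force on the tool from outside, world axes, zero at the start; "ft_torque": the same for the moment, N m; "opening": opening from 0.0 (shut) to 1.0 (fully open); "finger_force": force on a finger pad.
Only numpy, scipy, OpenCV 4.12 (cv2) and the standard library are available. Lean on these libraries where they do the work, as an engineer would, in place of code of your own. Each camera call takes 0.05 s, during which the arm holds its last target. There are 200 camera calls.

## Working session

There is one attempt and no reset: what is moved stays moved. The work goes in short steps, Python scripts to look and compute and a tool call to move; the robot and the scene stay as the last step left them, time stands still between calls to the robot, and variables do not carry over. Pictures are saved under pics/ and viewed, at most 10 in all, crops included, and the job is handed in when it is done.

Besides the shell and the picture viewer there is one more tool, called after "Emit:" by a JSON object that holds its "method" and its "body". play_rows: Moves the arm, as the interface text tells. Its arguments: {"type":"object","properties":{"increments":{"type":"array"},"grip":{"type":"number"},"newtons":{"type":"number"}},"required":["increments"]}

```bash
mkdir -p pics
cat > h.py <<'E'
import numpy as np, cv2
from workcell import observe, read_camera, job_done
from scipy.spatial.transform import Rotation as R
def cam(n):
    c=read_camera(n); c['f']=200/np.tan(np.radians(c['vfov'])/2)
    c['R']=R.from_rotvec(np.ravel(c['rvec'])).as_matrix(); c['t']=np.ravel(c['tvec']); return c
def ray(c,u,v):
    d=np.array([(u-c['cx'])/c['f'],(v-c['cy'])/c['f'],1.]); return -c['R'].T@c['t'], c['R'].T@d
def onplane(c,u,v,z):
    o,d=ray(c,u,v); return o+d*(z-o[2])/d[2]
def cloud(c):
    v,u=np.mgrid[:400,:640]; z=c['z_map']
    p=np.stack([(u-c['cx'])/c['f']*z,(v-c['cy'])/c['f']*z,z],-1)
    return (p-c['t'])@c['R']
def two(c1,p1,c2,p2):
    o1,d1=ray(c1,*p1);o2,d2=ray(c2,*p2)
    s=np.linalg.lstsq(np.stack([d1,-d2],1),o2-o1,rcond=None)[0]
    a=o1+s[0]*d1;b=o2+s[1]*d2; return (a+b)/2,np.linalg.norm(a-b)
def save(c,name): cv2.imwrite('pics/'+name,c['frame'][:,:,::-1])
E
python3 - <<'E'
from h import *
o=observe(); print(o)
for n in('scene','top'):
    c=cam(n); save(c,n+'1.png'); print(n,c['f'],c['cx'],c['cy'],-c['R'].T@c['t'],c['R'].round(3).tolist())
E
```

```text
{'clock': 0.0, 'joint_pos': array([ 1.11912958,  0.46945983, -0.04859192,  1.53370117,  0.02410708,
        1.14102504, -0.08232643]), 'joint_vel': array([-1.60272202e-03, -1.92676030e-03,  8.85844543e-05,  2.16626333e-05,
       -8.18829200e-04,  4.95213159e-04, -2.45268866e-03]), 'joint_torque': array([-4.14159222e-04, -5.10319376e+01, -4.64383245e-02, -2.37714118e+01,
        1.07903671e-02,  7.47236802e-03, -8.05859273e-07]), 'tool_pos': array([ 0.27670308, -0.61502451,  0.23024597]), 'tcp_rot': array([-9.71808010e-04,  9.77740518e-01,  2.09815326e-01, -2.51054758e-04]), 'wrist_force': array([ 0.48159173, -1.14424217, -0.44023074]), 'ft_torque': array([-0.03845033,  0.00918697, -0.01466504]), 'finger_force': 0.0, 'opening': 1.0030723776437565}
scene 385.29868066135276 322.907884280402 200.71669241251283 [0.10211158 0.81132844 0.5040707 ] [[-0.836, -0.549, -0.0], [-0.267, 0.406, -0.874], [0.48, -0.73, -0.486]]
top 515.5576264188288 323.67507705449765 201.23530836252527 [0.41954878 0.19333044 0.91054097] [[0.022, -1.0, 0.017], [-0.99, -0.024, -0.136], [0.136, -0.014, -0.991]]
```

View pics/scene1.png

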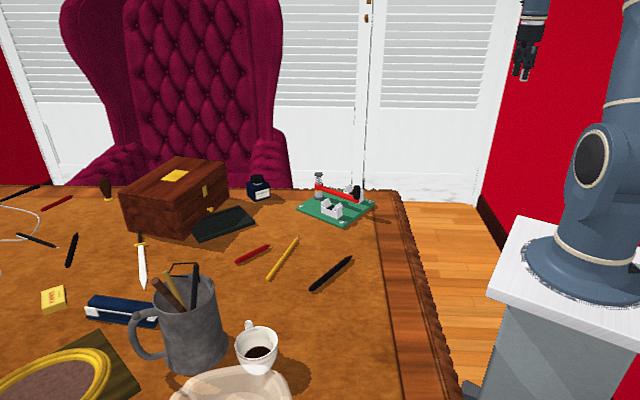

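View pics/top1.png

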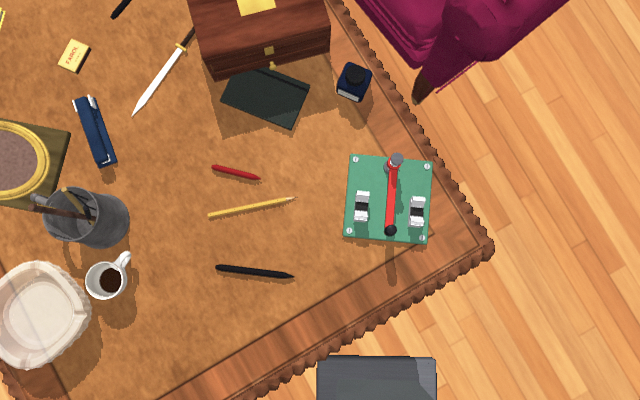

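The scene view shows the pen at (311,290)–(352,258) and the clamp near (338,207), with its knob at (355,192). The top view shows the pen at (217,267)–(293,276), the clamp base at (345–433, 153–243), the knob at (391,230) and the post at (396,160). The pencil and wax lie well clear of the pen.

```bash
cat > m.py <<'E'
from h import *
T=cam('top');S=cam('scene')
def blob(c,mask,box):
    u0,v0,u1,v1=box; m=np.zeros((400,640),np.uint8); m[v0:v1,u0:u1]=mask[v0:v1,u0:u1]
    n,l,s,ce=cv2.connectedComponentsWithStats(m); k=1+np.argmax(s[1:,4]); return l==k
def ends(b):
    v,u=np.nonzero(b);p=np.stack([u,v],1).astype(float);m=p.mean(0)
    a=np.linalg.svd(p-m,full_matrices=False)[2][0];t=(p-m)@a
    return m,m+a*t.min(),m+a*t.max()
def cols(c):
    h=cv2.cvtColor(c['frame'],cv2.COLOR_RGB2HSV).astype(int); return h[...,0],h[...,1],h[...,2]
E
python3 - <<'E'
from m import *
np.set_printoptions(precision=4,suppress=True)
for c,pb,kb,n in((T,(205,255,305,290),(375,215,405,245),'top'),(S,(300,245,365,300),(342,180,366,204),'scene')):
    h,s,v=cols(c); P=cloud(c)
    b=blob(c,(v<70),pb); m,e0,e1=ends(b); print(n,'pen px',m,e0,e1,b.sum())
    for z in(0,.006): print(' pen',[onplane(c,*q,z) for q in(m,e0,e1)])
    w=P[b];print(' pen cloud med',np.median(w,0),'maxz',np.percentile(w[:,2],[5,50,95]))
    k=blob(c,(v<60),kb); m,_,_=ends(k);ww=P[k];print(' knob',m,k.sum(),np.median(ww,0),np.percentile(ww[:,2],[5,50,95]))
    g=blob(c,(h>60)&(h<90)&(s>100),(340,150,440,250) if n=='top' else (290,180,385,235))
    cnt=cv2.findContours(g.astype(np.uint8),0,2)[0]; hull=cv2.convexHull(np.vstack(cnt))
    q=np.array([onplane(c,*p[0],.01)[:2] for p in hull],np.float32)
    r=cv2.minAreaRect(q);print(' base',r)
    w=P[g];print(' base z',np.median(w[:,2]))
    d=P[(h<25)&(s>80)&(np.abs(P[...,2])<.03)];print(' desk z',np.median(d[:,2]))
    r=blob(c,((h<5)|(h>174))&(s>180),(380,150,410,240) if n=='top' else (310,178,375,205))
    w=P[r];print(' bar top z',np.percentile(w[:,2],[10,50,90]));m,a,b=ends(r);print(' bar ends',m,a,b)
    W=c['frame'];wh=(s<40)&(v>170)
    for bx in (((345,180,378,228),(402,185,435,235)) if n=='top' else ((315,190,348,225),)):
        k=blob(c,wh,bx);w=P[k];print(' saddle px',ends(k)[0],k.sum(),np.median(w,0),np.percentile(w[:,2],[5,50,95]))
t=cv2.resize(T['frame'][140:260,330:450],None,fx=5,fy=5,interpolation=cv2.INTER_CUBIC)
cv2.imwrite('pics/tc.png',t[:,:,::-1])
t=cv2.resize(S['frame'][165:235,285:385],None,fx=7,fy=7,interpolation=cv2.INTER_CUBIC)
cv2.imwrite('pics/sc.png',t[:,:,::-1])
E
```

```text
top pen px [252.6034 271.1684] [215.7969 266.6564] [292.9854 276.1188] 469
 pen [array([0.4185, 0.3021, 0.    ]), array([0.4249, 0.3665, 0.    ]), array([0.4115, 0.2314, 0.    ])]
 pen [array([0.4185, 0.3013, 0.006 ]), array([0.4249, 0.3654, 0.006 ]), array([0.4116, 0.2311, 0.006 ])]
 pen cloud med [0.4184 0.3016 0.0106] maxz [0.0071 0.0106 0.0137]
 knob [390.1    230.5556] 90 [0.4888 0.0737 0.0804] [0.0671 0.0804 0.0833]
 base ((0.5183756947517395, -0.00046462099999189377), (0.007784480694681406, 0.08910238742828369), 87.20917510986328)
 base z 0.008468531380938147
 desk z -0.0010732961242843856
 bar top z [0.0452 0.0471 0.0503]
 bar ends [391.1316 192.4474] [393.1704 159.2562] [389.0552 226.2491]
 saddle px [362.3235 195.75  ] 136 [0.5497 0.1155 0.0402] [0.009  0.0402 0.0452]
 saddle px [417.7883 201.1387] 137 [0.5432 0.02   0.0395] [0.0099 0.0395 0.0452]
scene pen px [329.1054 273.898 ] [350.9691 255.9623] [309.1919 290.2339] 294
 pen [array([0.4234, 0.2997, 0.    ]), array([0.4159, 0.2244, 0.    ]), array([0.4295, 0.3605, 0.    ])]
 pen [array([0.4196, 0.3058, 0.006 ]), array([0.4122, 0.2313, 0.006 ]), array([0.4256, 0.3659, 0.006 ])]
 pen cloud med [0.417  0.3121 0.0109] maxz [0.0013 0.0109 0.0135]
 knob [355.8315 192.1573] 89 [0.4883 0.0768 0.0667] [0.0308 0.0667 0.0829]
 base ((0.548867404460907, 0.07284709811210632), (0.15338100492954254, 0.15198339521884918), 85.50139617919922)
 base z 0.010616704883693203
 desk z 0.0005066064566028739
 bar top z [0.0421 0.0476 0.0501]
 bar ends [336.0227 192.8   ] [314.552 185.279] [358.1565 200.5532]
 saddle px [330.9008 208.8294] 252 [0.53   0.125  0.0297] [0.0136 0.0297 0.0453]
```

View pics/tc.png

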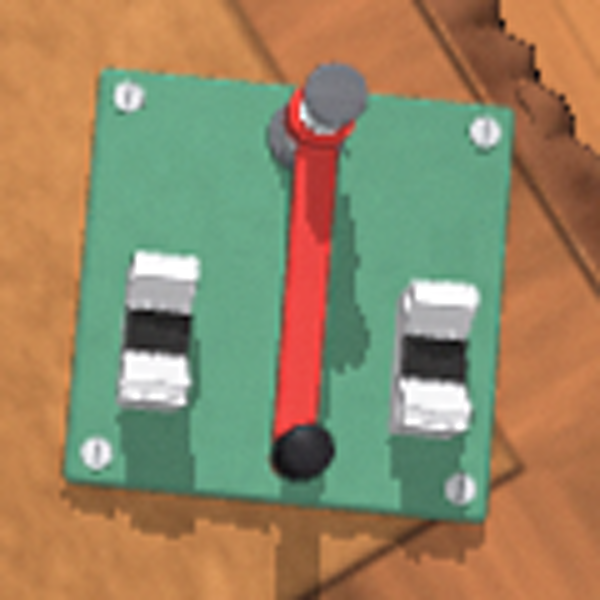

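View pics/sc.png

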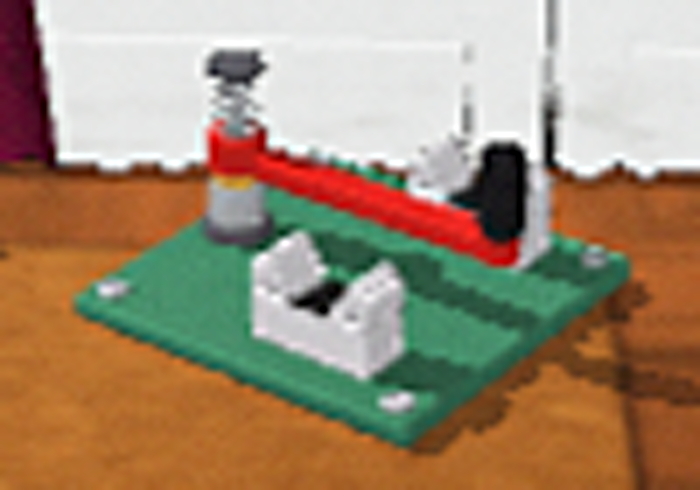

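Top crop: post cap at (397,159), knob top at (390.6,230.4), and black seat pads at (361.6,206.4) and (417.2,211.8). Scene crop: post cap at (319,174), knob top at (357,187), near seat at (331,207). The knob end of the bar points towards the robot.

Run:
```python
from h import *
np.set_printoptions(precision=4,suppress=True)
T=cam('top');S=cam('scene')
t=lambda a,b:((a+.5)/5-.5+330,(b+.5)/5-.5+140)
s=lambda a,b:((a+.5)/7-.5+285,(b+.5)/7-.5+165)
print('post',two(T,t(335,97),S,s(237,62)),onplane(T,*t(335,97),.082))
print('knobtop',two(T,t(303,452),S,s(503,152)),onplane(T,*t(303,452),.084))
print('seatL',two(T,t(158,332),S,s(322,297)),onplane(T,*t(158,332),.03))
print('seatR',onplane(T,*t(436,359),.03))
q=np.array([onplane(T,*t(*p),.01) for p in((105,70),(512,107),(485,520),(67,482))]);print(q,q.mean(0))
print('edges ang',[np.degrees(np.arctan2(*(q[i]-q[j])[[1,0]])) for i,j in((0,3),(1,2),(0,1),(3,2))])
print('pen',[two(T,a,S,b) for a,b in(((215.8,266.7),(309.2,290.2)),((293,276.1),(351,256)))])
```

```text
post (array([0.6067, 0.0637, 0.0827]), np.float64(0.000659201437096912)) [0.6066 0.0634 0.082 ]
knobtop (array([0.4896, 0.0737, 0.0825]), np.float64(0.000658480922696362)) [0.4891 0.0738 0.084 ]
seatL (array([0.5347, 0.1168, 0.0313]), np.float64(0.002024110269130638)) [0.534  0.1162 0.03  ]
seatR [0.5269 0.0201 0.03  ]
[[ 0.6305  0.1346  0.01  ]
 [ 0.6208 -0.0113  0.01  ]
 [ 0.473  -0.0009  0.01  ]
 [ 0.4829  0.1457  0.01  ]] [0.5518 0.067  0.01  ]
edges ang [np.float64(-4.296147627266216), np.float64(-4.044734861977347), np.float64(86.1816924587816), np.float64(86.13894866197846)]
pen [(array([0.4252, 0.3656, 0.006 ]), np.float64(0.0009096303832252725)), (array([0.4119, 0.2312, 0.0059]), np.float64(0.0005564736479729013))]
```

```bash
cat > go.py <<'E'
from h import *
def go(*targets):
    "targets: (x,y,z,yaw of tool x in deg); prints shifts along the present tool axes"
    o=observe(); q=o['tcp_rot']; A=R.from_quat([q[1],q[2],q[3],q[0]])
    print('t',round(o['clock'],2),'p',o['tool_pos'].round(4),'j',o['joint_pos'].round(2),'F',o['wrist_force'].round(1))
    for x,y,z,w in targets:
        D=R.from_euler('z',w,degrees=True)*R.from_euler('x',180,degrees=True)
        d=A.inv().apply(np.array([x,y,z])-o['tool_pos'])*1e3
        print(d.round(1),(A.inv()*D).as_rotvec().round(3))
E
python3 -c "
from go import *
go((.54,-.25,.2,5),(.4893,.0733,.13,-4.3))"
```

```text
t 0.3 p [ 0.2769 -0.6154  0.231 ] j [ 1.12  0.47 -0.05  1.53  0.02  1.14 -0.08] F [-0.4 -0.5 -0.7]
[ 389.8 -225.3   31.1] [-0.001  0.     0.336]
[ 476.3 -540.9  101.3] [-0.001  0.     0.498]
```

Emit:
{"method": "play_rows", "body": {"increments": [{"x":33,"y":-19,"z":3,"az":0.03},{"x":65,"y":-38,"z":5,"az":0.06},{"x":97,"y":-56,"z":8,"az":0.08},{"x":130,"y":-75,"z":10,"az":0.11},{"x":162,"y":-94,"z":13,"az":0.14},{"x":195,"y":-113,"z":16,"az":0.17},{"x":227,"y":-131,"z":18,"az":0.2},{"x":260,"y":-150,"z":21,"az":0.22},{"x":292,"y":-169,"z":23,"az":0.25},{"x":325,"y":-188,"z":26,"az":0.28},{"x":357,"y":-206,"z":28,"az":0.31},{"x":390,"y":-225,"z":31,"az":0.336}], "grip": 1, "newtons": 35}}

```text
$.increments[0]: bad value
```

```bash
python3 -c "
from go import *
go((.4893,.0733,.13,-4.3))"
```

```text
t 0.3 p [ 0.2769 -0.6154  0.231 ] j [ 1.12  0.47 -0.05  1.53  0.02  1.14 -0.08] F [-0.4 -0.5 -0.7]
[ 476.3 -540.9  101.3] [-0.001  0.     0.498]
```

Emit:
{"method": "play_rows", "body": {"increments": [{"x":65,"y":-38,"z":5,"ax":0,"ay":0,"az":0.06},{"x":65,"y":-38,"z":5,"ax":0,"ay":0,"az":0.06},{"x":130,"y":-75,"z":10,"ax":0,"ay":0,"az":0.11},{"x":130,"y":-75,"z":10,"ax":0,"ay":0,"az":0.11},{"x":195,"y":-113,"z":16,"ax":0,"ay":0,"az":0.17},{"x":195,"y":-113,"z":16,"ax":0,"ay":0,"az":0.17},{"x":260,"y":-150,"z":21,"ax":0,"ay":0,"az":0.22},{"x":260,"y":-150,"z":21,"ax":0,"ay":0,"az":0.22},{"x":325,"y":-188,"z":26,"ax":0,"ay":0,"az":0.28},{"x":325,"y":-188,"z":26,"ax":0,"ay":0,"az":0.28},{"x":390,"y":-225,"z":31,"ax":0,"ay":0,"az":0.336},{"x":390,"y":-225,"z":31,"ax":0,"ay":0,"az":0.336}], "grip": 1, "newtons": 35}}

```text
clock: 1.3
tool_pos: [0.5418, -0.2474, 0.2004]
tcp_rot: [-0.0, 0.999, 0.043, 0.0]
wrist_force: [0.4, 0.8, 0.1]
opening: 1.0
finger_force: 0.0
```

```bash
python3 -c "
from go import *
go((.4893,.0733,.13,-4.3))"
```

```text
t 1.3 p [ 0.5418 -0.2474  0.2004] j [ 0.46  0.37 -0.14  1.76  0.06  1.01 -1.18] F [0.4 0.8 0.1]
[ -24.6 -324.    70.6] [-0.001 -0.001  0.162]
```

Good: equal rows work.

Emit:
{"method": "play_rows", "body": {"increments": [{"x":-6,"y":-80,"z":17,"ax":0,"ay":0,"az":0.04},{"x":-6,"y":-80,"z":17,"ax":0,"ay":0,"az":0.04},{"x":-12,"y":-160,"z":35,"ax":0,"ay":0,"az":0.08},{"x":-12,"y":-160,"z":35,"ax":0,"ay":0,"az":0.08},{"x":-18,"y":-240,"z":53,"ax":0,"ay":0,"az":0.12},{"x":-18,"y":-240,"z":53,"ax":0,"ay":0,"az":0.12},{"x":-22,"y":-300,"z":66,"ax":0,"ay":0,"az":0.162},{"x":-22,"y":-300,"z":66,"ax":0,"ay":0,"az":0.162},{"x":-24.6,"y":-324,"z":70.6,"ax":0,"ay":0,"az":0.162},{"x":-24.6,"y":-324,"z":70.6,"ax":0,"ay":0,"az":0.162},{"x":-24.6,"y":-324,"z":70.6,"ax":0,"ay":0,"az":0.162}]}}

```text
clock: 2.22
tool_pos: [0.4874, 0.0716, 0.1296]
tcp_rot: [-0.0, 0.999, -0.036, -0.0]
wrist_force: [0.2, -0.9, 1.3]
opening: 0.997
finger_force: 0.0
```

```bash
python3 -c "
from go import *
go((.4893,.0733,.053,-4.3))"
```

```text
t 2.22 p [0.4874 0.0716 0.1296] j [-0.03  0.31 -0.24  2.05  0.1   0.79 -1.97] F [ 0.2 -0.9  1.3]
[ 1.8 -1.8 76.6] [-0.     0.     0.003]
```

Emit:
{"method": "play_rows", "body": {"increments": [{"x":1.5,"y":-2,"z":25,"ax":0,"ay":0,"az":0},{"x":1.5,"y":-2,"z":50,"ax":0,"ay":0,"az":0},{"x":1.5,"y":-2,"z":70,"ax":0,"ay":0,"az":0},{"x":1.5,"y":-2,"z":76,"ax":0,"ay":0,"az":0},{"x":1.5,"y":-2,"z":76,"ax":0,"ay":0,"az":0}]}}

```text
clock: 2.63
tool_pos: [0.4887, 0.0707, 0.0525]
tcp_rot: [0.001, 0.999, -0.039, -0.001]
wrist_force: [-0.7, -0.1, -0.6]
opening: 1.001
finger_force: 0.0
```

Emit:
{"method": "play_rows", "body": {"increments": [{"x":0,"y":0,"z":0,"ax":0,"ay":0,"az":0},{"x":0,"y":0,"z":0,"ax":0,"ay":0,"az":0},{"x":0,"y":0,"z":0,"ax":0,"ay":0,"az":0},{"x":0,"y":0,"z":0,"ax":0,"ay":0,"az":0},{"x":0,"y":0,"z":0,"ax":0,"ay":0,"az":0},{"x":0,"y":0,"z":0,"ax":0,"ay":0,"az":0},{"x":0,"y":0,"z":0,"ax":0,"ay":0,"az":0},{"x":0,"y":0,"z":0,"ax":0,"ay":0,"az":0},{"x":0,"y":0,"z":0,"ax":0,"ay":0,"az":0},{"x":0,"y":0,"z":0,"ax":0,"ay":0,"az":0}], "grip": -1, "newtons": 35}}

```text
clock: 3.47
tool_pos: [0.4896, 0.0722, 0.0538]
tcp_rot: [-0.0, 0.999, -0.038, 0.0]
wrist_force: [-0.2, -0.1, 3.1]
opening: 0.193
finger_force: 34.2
```

Run:
```python
from h import *
o=observe();print(o['tool_pos'],o['wrist_force'],o['opening'],o['finger_force'])
T=cam('scene');cv2.imwrite('pics/g1.png',cv2.resize(T['frame'][80:240,270:470],None,fx=3,fy=3)[:,:,::-1])
```

```text
[0.48957085 0.07224244 0.05384496] [-0.22010077 -0.14782543  3.0517286 ] 0.19299621198165678 34.15558441076428
```

View pics/g1.png

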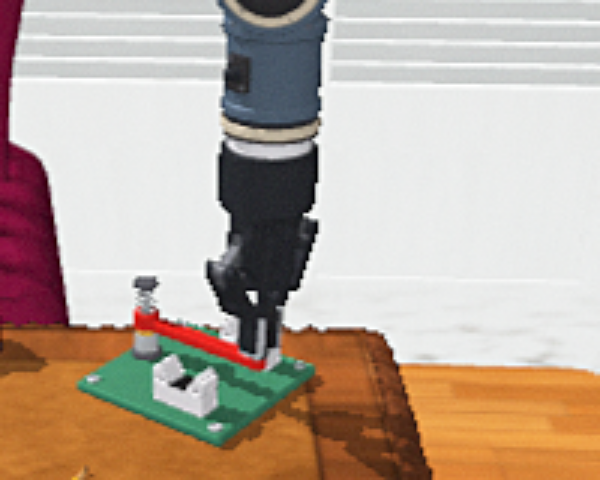

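The crop shows the fingers closed on the knob, and the opening reads about 17 mm. Next: lift 17 mm, then compute the arc.

Emit:
{"method": "play_rows", "body": {"increments": [{"x":0,"y":0,"z":-4,"ax":0,"ay":0,"az":0},{"x":0,"y":0,"z":-8,"ax":0,"ay":0,"az":0},{"x":0,"y":0,"z":-12,"ax":0,"ay":0,"az":0},{"x":0,"y":0,"z":-16,"ax":0,"ay":0,"az":0},{"x":0,"y":0,"z":-17,"ax":0,"ay":0,"az":0},{"x":0,"y":0,"z":-17,"ax":0,"ay":0,"az":0}]}}

```text
clock: 4.02
tool_pos: [0.4902, 0.0721, 0.0711]
tcp_rot: [-0.0, 0.999, -0.038, 0.001]
wrist_force: [5.2, -0.3, -5.3]
opening: 0.194
finger_force: 34.2
```

Run:
```python
from go import *
o=observe(); q=o['tcp_rot'];p=o['tool_pos']
print(p,o['wrist_force'],o['opening'],o['finger_force'])
A=R.from_quat([q[1],q[2],q[3],q[0]])
c=np.array([.6066,.0635,p[2]]); print('post in tool',A.inv().apply(c-p)*1e3)
for k in range(1,13):
    th=1.35*k/12; Z=R.from_rotvec([0,0,th]); d=A.inv().apply(c+Z.apply(p-c)-p)*1e3; print(round(th,3),d.round(1))
```

```text
[0.49020219 0.07209186 0.07107881] [ 5.16525947 -0.31524944 -5.28779983] 0.19405999905407786 34.22090146690607
post in tool [116.71409494  -0.20564718   0.22160439]
0.113 [ 0.8 13.1 -0. ]
0.225 [ 3. 26. -0.]
0.338 [ 6.7 38.6 -0. ]
0.45 [11.7 50.7  0. ]
0.562 [18.1 62.2  0. ]
0.675 [25.7 72.9  0. ]
0.788 [34.5 82.6  0. ]
0.9 [44.3 91.3  0.1]
1.012 [55.1 98.9  0.1]
1.125 [6.660e+01 1.052e+02 1.000e-01]
1.238 [7.870e+01 1.102e+02 1.000e-01]
1.35 [9.140e+01 1.137e+02 1.000e-01]
```

Emit:
{"method": "play_rows", "body": {"increments": [{"x":0.8,"y":13,"z":0,"ax":0,"ay":0,"az":-0.113},{"x":3,"y":26,"z":0,"ax":0,"ay":0,"az":-0.225},{"x":6.7,"y":38.6,"z":0,"ax":0,"ay":0,"az":-0.338},{"x":11.7,"y":50.7,"z":0,"ax":0,"ay":0,"az":-0.45},{"x":11.7,"y":50.7,"z":0,"ax":0,"ay":0,"az":-0.45}]}}

```text
clock: 4.43
tool_pos: [0.4976, 0.0189, 0.0704]
tcp_rot: [-0.0, 0.983, 0.186, -0.0]
wrist_force: [3.3, 2.7, -5.7]
opening: 0.188
finger_force: 34.3
```

Run:
```python
from go import *
o=observe(); q=o['tcp_rot'];p=o['tool_pos']
print(p,o['wrist_force'],o['opening'],o['finger_force'])
A=R.from_quat([q[1],q[2],q[3],q[0]])
c=np.array([.6066,.0635,p[2]]); print('post in tool',A.inv().apply(c-p)*1e3)
for k in range(1,10):
    th=.9*k/9; Z=R.from_rotvec([0,0,th]); d=A.inv().apply(c+Z.apply(p-c)-p)*1e3; print(round(th,3),d.round(1))
```

```text
[0.49755161 0.01894963 0.07039554] [ 3.30163841  2.6937386  -5.66154149] 0.18779428636810985 34.313796046189964
post in tool [ 1.17787458e+02 -1.54972990e+00 -1.32822775e-02]
0.1 [ 0.7 11.8 -0. ]
0.2 [ 2.7 23.4 -0. ]
0.3 [ 5.7 34.7 -0. ]
0.4 [ 9.9 45.7 -0. ]
0.5 [15.2 56.3 -0. ]
0.6 [21.4 66.2 -0. ]
0.7 [28.7 75.5 -0. ]
0.8 [36.8 84.  -0. ]
0.9 [45.8 91.7 -0. ]
```

Forces are small, so continue the turn, lower, and release.

Emit:
{"method": "play_rows", "body": {"increments": [{"x":0.7,"y":11.8,"z":0,"ax":0,"ay":0,"az":-0.1},{"x":2.7,"y":23.4,"z":0,"ax":0,"ay":0,"az":-0.2},{"x":5.7,"y":34.7,"z":0,"ax":0,"ay":0,"az":-0.3},{"x":9.9,"y":45.7,"z":0,"ax":0,"ay":0,"az":-0.4},{"x":15.2,"y":56.3,"z":0,"ax":0,"ay":0,"az":-0.5},{"x":21.4,"y":66.2,"z":0,"ax":0,"ay":0,"az":-0.6},{"x":28.7,"y":75.5,"z":0,"ax":0,"ay":0,"az":-0.7},{"x":36.8,"y":84,"z":0,"ax":0,"ay":0,"az":-0.8},{"x":45.8,"y":91.7,"z":0,"ax":0,"ay":0,"az":-0.9},{"x":45.8,"y":91.7,"z":6,"ax":0,"ay":0,"az":-0.9},{"x":45.8,"y":91.7,"z":12,"ax":0,"ay":0,"az":-0.9},{"x":45.8,"y":91.7,"z":16,"ax":0,"ay":0,"az":-0.9}]}}

```text
clock: 5.43
tool_pos: [0.5701, -0.0521, 0.0534]
tcp_rot: [0.0, 0.805, 0.593, -0.005]
wrist_force: [-3.4, -10.4, 6.8]
opening: 0.192
finger_force: 35.8
```

Emit:
{"method": "play_rows", "body": {"increments": [{"x":0,"y":0,"z":0,"ax":0,"ay":0,"az":0},{"x":0,"y":0,"z":0,"ax":0,"ay":0,"az":0},{"x":0,"y":0,"z":0,"ax":0,"ay":0,"az":0},{"x":0,"y":0,"z":0,"ax":0,"ay":0,"az":0},{"x":0,"y":0,"z":0,"ax":0,"ay":0,"az":0},{"x":0,"y":0,"z":0,"ax":0,"ay":0,"az":0}], "grip": 0.1}}

```text
clock: 5.93
tool_pos: [0.5735, -0.0473, 0.055]
tcp_rot: [0.0, 0.804, 0.595, 0.0]
wrist_force: [0.5, -0.7, -0.1]
opening: 0.552
finger_force: 0.0
```

```bash
python3 -c "
from go import *
go((.5,.15,.17,80),(.4185,.2985,.14,84.4))"
```

```text
t 5.93 p [ 0.5735 -0.0473  0.055 ] j [ 0.39  0.57 -0.51  1.9   0.39  0.76 -0.63] F [ 0.5 -0.7 -0.1]
[ 167.3 -127.8 -115. ] [ 0.    -0.    -0.121]
[ 285.7 -249.   -85. ] [ 0.    -0.    -0.198]
```

Emit:
{"method": "play_rows", "body": {"increments": [{"x":0,"y":0,"z":-35,"ax":0,"ay":0,"az":0},{"x":0,"y":0,"z":-70,"ax":0,"ay":0,"az":0},{"x":0,"y":0,"z":-105,"ax":0,"ay":0,"az":0},{"x":30,"y":-27,"z":-115,"ax":0,"ay":0,"az":-0.02},{"x":57,"y":-50,"z":-115,"ax":0,"ay":0,"az":-0.04},{"x":85,"y":-74,"z":-115,"ax":0,"ay":0,"az":-0.06},{"x":113,"y":-98,"z":-115,"ax":0,"ay":0,"az":-0.08},{"x":141,"y":-122,"z":-115,"ax":0,"ay":0,"az":-0.1},{"x":169,"y":-147,"z":-115,"ax":0,"ay":0,"az":-0.12},{"x":197,"y":-171,"z":-110,"ax":0,"ay":0,"az":-0.14},{"x":225,"y":-195,"z":-105,"ax":0,"ay":0,"az":-0.16},{"x":253,"y":-220,"z":-95,"ax":0,"ay":0,"az":-0.198}]}}

```text
clock: 6.93
tool_pos: [0.4365, 0.2602, 0.1506]
tcp_rot: [0.001, 0.741, 0.672, 0.001]
wrist_force: [1.3, -0.0, -0.5]
opening: 0.549
finger_force: 0.0
```

```bash
python3 -c "
from go import *
go((.4186,.2984,.1,84.4),(.4186,.2984,.003,84.4))
from m import *
h,s,v=cols(T);b=blob(T,(h<6)|(h>174),(300,100,500,300)) if 0 else None
save(T,'after_open.png')"
```

```text
t 6.93 p [0.4365 0.2602 0.1506] j [-0.03  0.38 -0.73  1.98  0.33  0.89 -1.03] F [ 1.3 -0.  -0.5]
[ 36.2 -21.7  50.6] [ 0.003 -0.001  0.   ]
[ 36.1 -21.9 147.6] [ 0.003 -0.001  0.   ]
```

View pics/after_open.png

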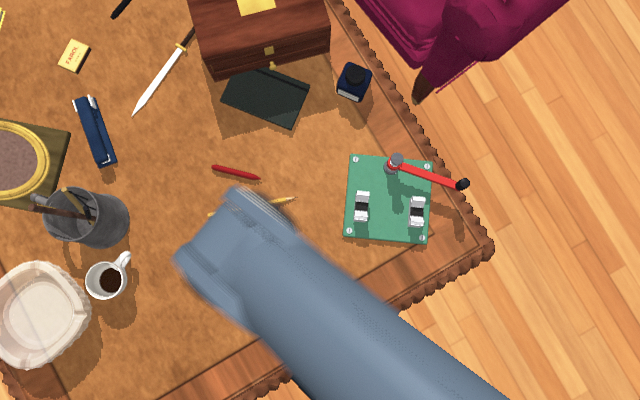

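The bar is well aside, with the knob at about (462,184) and clear of the saddles. The arm now hides the pen.

Emit:
{"method": "play_rows", "body": {"increments": [{"x":18,"y":-11,"z":20,"ax":0,"ay":0,"az":0},{"x":36,"y":-22,"z":45,"ax":0,"ay":0,"az":0},{"x":36,"y":-22,"z":80,"ax":0,"ay":0,"az":0},{"x":36,"y":-22,"z":105,"ax":0,"ay":0,"az":0},{"x":36,"y":-22,"z":115,"ax":0,"ay":0,"az":0},{"x":36,"y":-22,"z":115,"ax":0,"ay":0,"az":0},{"x":36,"y":-22,"z":115,"ax":0,"ay":0,"az":0}]}}

```text
clock: 7.62
tool_pos: [0.4189, 0.2963, 0.0352]
tcp_rot: [0.0, 0.741, 0.671, 0.0]
wrist_force: [0.2, 0.6, 0.9]
opening: 0.552
finger_force: 0.0
```

```bash
python3 -c "
from go import *
go((.4186,.2984,.004,84.4))"
```

```text
t 7.62 p [0.4189 0.2963 0.0352] j [-0.22  0.56 -0.62  2.05  0.51  0.68 -1.26] F [0.2 0.6 0.9]
[ 2.  -0.5 31.2] [ 0.    -0.    -0.001]
```

Emit:
{"method": "play_rows", "body": {"increments": [{"x":2,"y":-0.5,"z":15,"ax":0,"ay":0,"az":0},{"x":2,"y":-0.5,"z":26,"ax":0,"ay":0,"az":0},{"x":2,"y":-0.5,"z":32,"ax":0,"ay":0,"az":0},{"x":2,"y":-0.5,"z":32,"ax":0,"ay":0,"az":0},{"x":2,"y":-0.5,"z":32,"ax":0,"ay":0,"az":0}]}}

```text
clock: 8.03
tool_pos: [0.4184, 0.2983, 0.0031]
tcp_rot: [0.0, 0.741, 0.672, 0.0]
wrist_force: [-0.7, 0.4, -0.5]
opening: 0.548
finger_force: 0.0
```

Emit:
{"method": "play_rows", "body": {"increments": [{"x":0,"y":0,"z":0,"ax":0,"ay":0,"az":0},{"x":0,"y":0,"z":0,"ax":0,"ay":0,"az":0},{"x":0,"y":0,"z":0,"ax":0,"ay":0,"az":0},{"x":0,"y":0,"z":0,"ax":0,"ay":0,"az":0},{"x":0,"y":0,"z":0,"ax":0,"ay":0,"az":0},{"x":0,"y":0,"z":0,"ax":0,"ay":0,"az":0},{"x":0,"y":0,"z":0,"ax":0,"ay":0,"az":0}], "grip": -1, "newtons": 25}}

```text
clock: 8.62
tool_pos: [0.4185, 0.2986, 0.0033]
tcp_rot: [0.0, 0.741, 0.672, 0.0]
wrist_force: [0.1, -0.5, 5.9]
opening: 0.136
finger_force: 26.8
```

```bash
python3 -c "
from go import *
go((.4186,.2984,.15,84.4))"
```

```text
t 8.62 p [0.4185 0.2986 0.0033] j [-0.26  0.61 -0.57  2.07  0.56  0.62 -1.31] F [ 0.1 -0.5  5.9]
[-1.000e-01  3.000e-01 -1.467e+02] [ 0.001 -0.    -0.   ]
```

Emit:
{"method": "play_rows", "body": {"increments": [{"x":0,"y":0,"z":-10,"ax":0,"ay":0,"az":0},{"x":0,"y":0,"z":-30,"ax":0,"ay":0,"az":0},{"x":0,"y":0,"z":-60,"ax":0,"ay":0,"az":0},{"x":0,"y":0,"z":-90,"ax":0,"ay":0,"az":0},{"x":0,"y":0,"z":-110,"ax":0,"ay":0,"az":0},{"x":0,"y":0,"z":-117,"ax":0,"ay":0,"az":0},{"x":0,"y":0,"z":-117,"ax":0,"ay":0,"az":0}]}}

```text
clock: 9.2
tool_pos: [0.419, 0.299, 0.1216]
tcp_rot: [0.0, 0.741, 0.672, 0.002]
wrist_force: [0.7, 0.5, -0.8]
opening: 0.134
finger_force: 26.1
```

```bash
python3 -c "
from go import *
go((.5298,.0686,.12,85.8))
print(observe()['opening'])"
```

```text
t 9.2 p [0.419  0.299  0.1216] j [-0.13  0.43 -0.71  1.99  0.38  0.84 -1.15] F [ 0.7  0.5 -0.8]
[-218.4  132.9    1.5] [ 0.003 -0.002 -0.025]
0.13435503694994624
```

Emit:
{"method": "play_rows", "body": {"increments": [{"x":-15,"y":9,"z":0,"ax":0,"ay":0,"az":0},{"x":-36,"y":22,"z":0,"ax":0,"ay":0,"az":0},{"x":-60,"y":36,"z":0,"ax":0,"ay":0,"az":-0.005},{"x":-84,"y":51,"z":0,"ax":0,"ay":0,"az":-0.01},{"x":-108,"y":66,"z":0,"ax":0,"ay":0,"az":-0.015},{"x":-132,"y":80,"z":0,"ax":0,"ay":0,"az":-0.02},{"x":-156,"y":95,"z":0,"ax":0,"ay":0,"az":-0.025},{"x":-180,"y":110,"z":0,"ax":0,"ay":0,"az":-0.025},{"x":-200,"y":122,"z":0,"ax":0,"ay":0,"az":-0.025},{"x":-213,"y":130,"z":0,"ax":0,"ay":0,"az":-0.025},{"x":-218,"y":133,"z":0,"ax":0,"ay":0,"az":-0.025},{"x":-218,"y":133,"z":0,"ax":0,"ay":0,"az":-0.025}]}}

```text
clock: 10.2
tool_pos: [0.5288, 0.0667, 0.1182]
tcp_rot: [-0.001, 0.733, 0.68, -0.001]
wrist_force: [0.3, 1.0, -0.4]
opening: 0.136
finger_force: 26.1
```

```bash
python3 -c "
from go import *
go((.5298,.0686,.062,85.8))
from m import *
np.set_printoptions(precision=4,suppress=True)
h,s,v=cols(S);P=cloud(S)
t=cv2.resize(S['frame'][100:240,260:460],None,fx=4,fy=4,interpolation=cv2.INTER_CUBIC)
cv2.imwrite('pics/hold.png',t[:,:,::-1])"
```

```text
t 10.2 p [0.5288 0.0667 0.1182] j [ 0.32  0.46 -0.67  1.95  0.37  0.86 -0.62] F [ 0.3  1.  -0.4]
[ 2.   1.  56.2] [-0.003  0.001 -0.003]
```

View pics/hold.png

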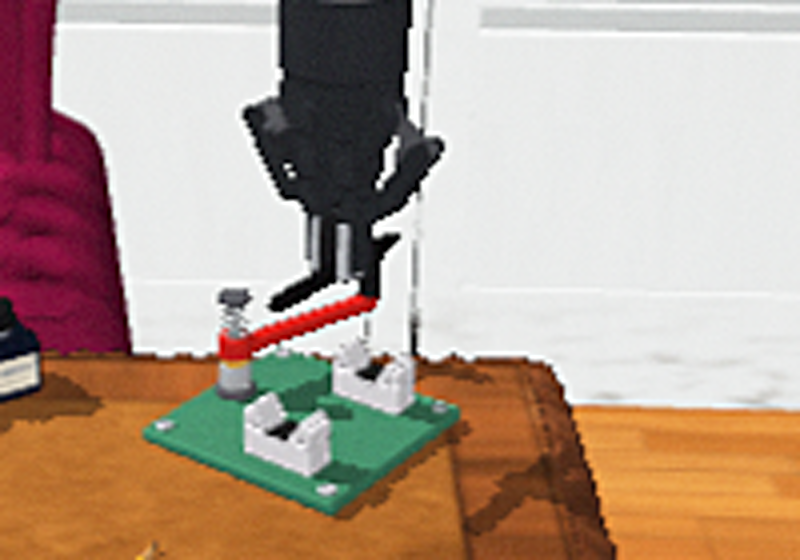

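The held pen runs from crop (275,300) to (395,238), and the bar is aside behind it. I'll check the pen's tilt and centring by projecting the expected ends.

```bash
python3 -c "
from go import *
np.set_printoptions(precision=4,suppress=True)
S=cam('scene');T=cam('top');o=observe();q=o['tcp_rot'];A=R.from_quat([q[1],q[2],q[3],q[0]]).as_matrix();p=o['tool_pos']
print(p)
for e in(-.069,0,.069):
    w=p+A[:,0]*e+np.array([0,0,.003]); 
    for n,c in(('S',S),('T',T)):
        k=c['R']@w+c['t']; u=k[:2]/k[2]*c['f']+[c['cx'],c['cy']]; print(n,e,u, (u-[260,100])*4 if n=='S' else '')
h=cv2.cvtColor(T['frame'],cv2.COLOR_RGB2HSV);P=cloud(S)
v=cv2.cvtColor(S['frame'],cv2.COLOR_RGB2HSV)[...,2]
m=(v<70)&(P[...,2]>.09)&(P[...,2]<.16)
w=P[m];w=w[(abs(w[:,0]-.53)<.03)&(w[:,1]>.085)&(w[:,1]<.16)]
print(len(w),w.min(0),w.max(0));print(np.polyfit(w[:,1],w[:,2],1),np.polyfit(w[:,1],w[:,0],1), w.mean(0))
"
```

```text
[0.5283 0.0701 0.1195]
S -0.069 [359.3584 158.1698] [397.4336 232.6791]
T -0.069 [440.6661 206.9627] 
S 0 [343.9266 167.002 ] [335.7066 268.0082]
T 0 [396.2858 202.7805] 
S 0.069 [326.8193 176.7933] [267.2772 307.1733]
T 0.069 [351.8695 198.5949] 
67 [0.5239 0.0852 0.1195] [0.5337 0.1388 0.1292]
[-0.0087  0.1258] [0.0907 0.518 ] [0.5282 0.113  0.1248]
```

Pen is level and centred. Descend.

Emit:
{"method": "play_rows", "body": {"increments": [{"x":-1.5,"y":1.5,"z":10,"ax":0,"ay":0,"az":0},{"x":-1.5,"y":1.5,"z":25,"ax":0,"ay":0,"az":0},{"x":-1.5,"y":1.5,"z":40,"ax":0,"ay":0,"az":0},{"x":-1.5,"y":1.5,"z":52,"ax":0,"ay":0,"az":0},{"x":-1.5,"y":1.5,"z":60,"ax":0,"ay":0,"az":0},{"x":-1.5,"y":1.5,"z":66,"ax":0,"ay":0,"az":0},{"x":-1.5,"y":1.5,"z":72,"ax":0,"ay":0,"az":0},{"x":-1.5,"y":1.5,"z":76,"ax":0,"ay":0,"az":0},{"x":-1.5,"y":1.5,"z":76,"ax":0,"ay":0,"az":0},{"x":-1.5,"y":1.5,"z":76,"ax":0,"ay":0,"az":0}]}}

```text
clock: 11.23
tool_pos: [0.5308, 0.0669, 0.0439]
tcp_rot: [0.0, 0.732, 0.681, 0.0]
wrist_force: [-0.5, -0.4, -0.7]
opening: 0.135
finger_force: 26.1
```

```bash
python3 -c "
from go import *
go((.5298,.0686,.0335,85.8))"
```

```text
t 11.23 p [0.5308 0.0669 0.0439] j [ 0.26  0.56 -0.6   2.    0.47  0.72 -0.71] F [-0.5 -0.4 -0.7]
[ 1.6 -1.1 10.4] [ 0. -0.  0.]
```

Emit:
{"method": "play_rows", "body": {"increments": [{"x":1.5,"y":-1,"z":3,"ax":0,"ay":0,"az":0},{"x":1.5,"y":-1,"z":6,"ax":0,"ay":0,"az":0},{"x":1.5,"y":-1,"z":8,"ax":0,"ay":0,"az":0},{"x":1.5,"y":-1,"z":10,"ax":0,"ay":0,"az":0},{"x":1.5,"y":-1,"z":10,"ax":0,"ay":0,"az":0},{"x":1.5,"y":-1,"z":10,"ax":0,"ay":0,"az":0}]}}

```text
clock: 11.73
tool_pos: [0.5296, 0.0683, 0.0336]
tcp_rot: [-0.0, 0.732, 0.681, -0.0]
wrist_force: [-0.9, 0.1, -1.1]
opening: 0.134
finger_force: 26.1
```

Emit:
{"method": "play_rows", "body": {"increments": [{"x":0,"y":0,"z":0,"ax":0,"ay":0,"az":0},{"x":0,"y":0,"z":0,"ax":0,"ay":0,"az":0},{"x":0,"y":0,"z":0,"ax":0,"ay":0,"az":0},{"x":0,"y":0,"z":0,"ax":0,"ay":0,"az":0},{"x":0,"y":0,"z":0,"ax":0,"ay":0,"az":0},{"x":0,"y":0,"z":0,"ax":0,"ay":0,"az":0}], "grip": -0.3}}

```text
clock: 12.23
tool_pos: [0.5297, 0.0684, 0.0338]
tcp_rot: [0.0, 0.732, 0.681, 0.0]
wrist_force: [-0.1, 0.5, 0.4]
opening: 0.353
finger_force: 0.0
```

Emit:
{"method": "play_rows", "body": {"increments": [{"x":0,"y":0,"z":-10,"ax":0,"ay":0,"az":0},{"x":0,"y":0,"z":-30,"ax":0,"ay":0,"az":0},{"x":0,"y":0,"z":-60,"ax":0,"ay":0,"az":0},{"x":0,"y":0,"z":-90,"ax":0,"ay":0,"az":0},{"x":0,"y":0,"z":-120,"ax":0,"ay":0,"az":0},{"x":0,"y":0,"z":-120,"ax":0,"ay":0,"az":0}]}}

```text
clock: 12.73
tool_pos: [0.5333, 0.0699, 0.1601]
tcp_rot: [0.003, 0.732, 0.681, 0.005]
wrist_force: [2.0, 0.8, -0.6]
opening: 0.353
finger_force: 0.0
```

```bash
python3 -c "
from go import *
from m import *
np.set_printoptions(precision=4,suppress=True)
t=np.hstack([cv2.resize(c['frame'][a:a+110,b:b+100],None,fx=4,fy=4,interpolation=cv2.INTER_CUBIC) for c,a,b in((T,150,330),(S,140,290))])
cv2.imwrite('pics/placed.png',t[:,:,::-1])
h,s,v=cols(S);P=cloud(S);b=(v<70)&(abs(P[...,2]-.037)<.012)&(abs(P[...,0]-.53)<.03)&(P[...,1]<.15)&(P[...,1]>-.01)
w=P[b];print(len(w),w.mean(0),w.min(0),w.max(0),np.polyfit(w[:,1],w[:,0],1),np.polyfit(w[:,1],w[:,2],1))
h,s,v=cols(T);b=blob(T,((h<5)|(h>174))&(s>180),(380,150,480,210));print(ends(b),cloud(T)[b].mean(0))
k=blob(T,(v<60),(445,170,480,200)); m=ends(k)[0]; print('knob',m,k.sum(),np.median(cloud(T)[k],0))
print(onplane(T,*m,.078))
go((.5735,-.0473,.055,73))"
```

```text
148 [0.5281 0.0805 0.0398] [0.5211 0.0122 0.0298] [0.5378 0.1365 0.0442] [0.0827 0.5214] [-0.0008  0.0399]
(array([388.6667, 163.9167]), array([388.1338, 160.9758]), array([389.2181, 166.9605])) [0.6044 0.0723 0.0522]Traceback (most recent call last):
  File "<string>", line 10, in <module>
    k=blob(T,(v<60),(445,170,480,200)); m=ends(k)[0]; print('knob',m,k.sum(),np.median(cloud(T)[k],0))
  File "m.py", line 5, in blob
    n,l,s,ce=cv2.connectedComponentsWithStats(m); k=1+np.argmax(s[1:,4]); return l==k
                                                      ~~~~~~~~~^^^^^^^^^
    return _wrapfunc(a, 'argmax', axis=axis, out=out, **kwds)
    return bound(*args, **kwds)
ValueError: attempt to get argmax of an empty sequence
```

View pics/placed.png

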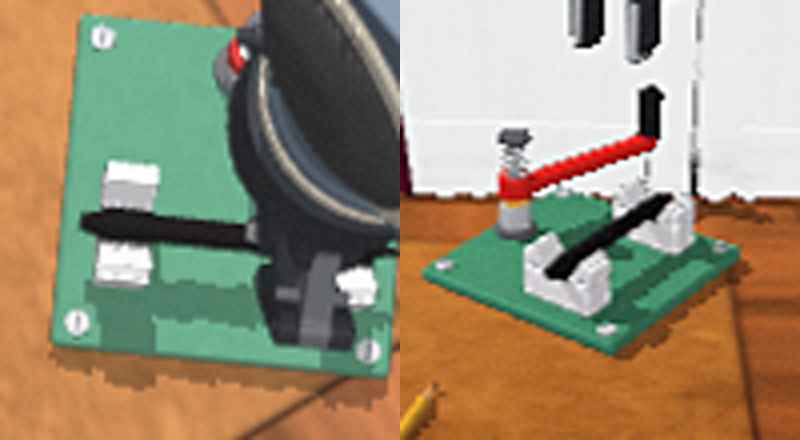

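Both crops show the pen seated level across both saddles, about centred. The bar is aside, with the knob at scene crop (650,110), which is pixel (452,167).

```bash
python3 -c "
from go import *
S=cam('scene');print(onplane(S,452.2,167.2,.068),onplane(S,452.2,162,.084))
go((.5735,-.0473,.15,73),(.5735,-.0473,.054,73))"
```

```text
[ 0.33871485 -0.19849834  0.068     ] [ 0.34057758 -0.19602517  0.084     ]
t 12.88 p [0.5295 0.0681 0.1541] j [ 0.35  0.41 -0.7   1.92  0.33  0.92 -0.59] F [-0.2  0.7 -0.8]
[-111.9   52.3    4.2] [0.001 0.    0.224]
[-111.8   52.3  100.2] [0.001 0.    0.224]
```

I forgot the second panel's 400 px offset: the knob is at scene pixel (352.5,168), so that position was wrong. Recomputing while the arm holds.

```bash
python3 -c "
from m import *
h,s,v=cols(S);k=blob(S,v<70,(346,158,360,177));m=ends(k)[0];vv=np.nonzero(k)[0]
print(m,vv.min(),vv.max(),onplane(S,*m,.066),np.median(cloud(S)[k],0))"
```

```text
[352.08333333 167.73333333] 162 174 [ 0.56998826 -0.04770467  0.066     ] [ 0.56766401 -0.04338975  0.06825933]
```

Emit:
{"method": "play_rows", "body": {"increments": [{"x":-25,"y":12,"z":1,"ax":0,"ay":0,"az":0.05},{"x":-50,"y":24,"z":2,"ax":0,"ay":0,"az":0.1},{"x":-75,"y":36,"z":3,"ax":0,"ay":0,"az":0.15},{"x":-100,"y":47,"z":4,"ax":0,"ay":0,"az":0.2},{"x":-112,"y":52,"z":4,"ax":0,"ay":0,"az":0.224},{"x":-112,"y":52,"z":4,"ax":0,"ay":0,"az":0.224},{"x":-112,"y":52,"z":4,"ax":0,"ay":0,"az":0.224}], "grip": 0.2, "newtons": 35}}

```text
clock: 13.57
tool_pos: [0.5726, -0.0465, 0.1488]
tcp_rot: [-0.001, 0.804, 0.595, -0.0]
wrist_force: [0.1, 0.1, 0.2]
opening: 0.602
finger_force: 0.0
```

```bash
python3 -c "
from go import *
go((.5735,-.0473,.054,73))"
```

```text
t 13.57 p [ 0.5726 -0.0465  0.1488] j [ 0.47  0.46 -0.6   1.84  0.32  0.94 -0.57] F [0.1 0.1 0.2]
[-0.5  1.3 94.8] [-0.002 -0.001  0.   ]
```

The knob fix agrees within about 3 mm. Descend and grip.

Emit:
{"method": "play_rows", "body": {"increments": [{"x":-0.5,"y":0,"z":30,"ax":0,"ay":0,"az":0},{"x":-0.5,"y":0,"z":60,"ax":0,"ay":0,"az":0},{"x":-0.5,"y":0,"z":82,"ax":0,"ay":0,"az":0},{"x":-0.5,"y":0,"z":94,"ax":0,"ay":0,"az":0},{"x":-0.5,"y":0,"z":94,"ax":0,"ay":0,"az":0},{"x":-0.5,"y":0,"z":94,"ax":0,"ay":0,"az":0}]}}

```text
clock: 14.07
tool_pos: [0.5731, -0.0459, 0.0559]
tcp_rot: [-0.0, 0.803, 0.596, 0.0]
wrist_force: [0.2, -0.5, 0.6]
opening: 0.6
finger_force: 0.0
```

Emit:
{"method": "play_rows", "body": {"increments": [{"x":0,"y":0,"z":0,"ax":0,"ay":0,"az":0},{"x":0,"y":0,"z":0,"ax":0,"ay":0,"az":0},{"x":0,"y":0,"z":0,"ax":0,"ay":0,"az":0},{"x":0,"y":0,"z":0,"ax":0,"ay":0,"az":0},{"x":0,"y":0,"z":0,"ax":0,"ay":0,"az":0},{"x":0,"y":0,"z":0,"ax":0,"ay":0,"az":0},{"x":0,"y":0,"z":0,"ax":0,"ay":0,"az":0}], "grip": -1}}

```text
clock: 14.65
tool_pos: [0.5738, -0.0476, 0.0562]
tcp_rot: [0.0, 0.804, 0.595, 0.001]
wrist_force: [0.5, 0.4, 2.2]
opening: 0.192
finger_force: 34.2
```

Emit:
{"method": "play_rows", "body": {"increments": [{"x":0,"y":0,"z":-4,"ax":0,"ay":0,"az":0},{"x":0,"y":0,"z":-8,"ax":0,"ay":0,"az":0},{"x":0,"y":0,"z":-12,"ax":0,"ay":0,"az":0},{"x":0,"y":0,"z":-16,"ax":0,"ay":0,"az":0},{"x":0,"y":0,"z":-18,"ax":0,"ay":0,"az":0},{"x":0,"y":0,"z":-18,"ax":0,"ay":0,"az":0}]}}

```text
clock: 15.15
tool_pos: [0.5732, -0.0466, 0.074]
tcp_rot: [-0.0, 0.804, 0.595, 0.001]
wrist_force: [2.6, 5.6, -6.1]
opening: 0.193
finger_force: 34.2
```

```bash
cat > arc.py <<'E'
from go import *
import sys
tot=float(sys.argv[1]);n=int(sys.argv[2])
o=observe(); q=o['tcp_rot'];p=o['tool_pos']
print(p,o['wrist_force'],o['opening'],o['finger_force'])
A=R.from_quat([q[1],q[2],q[3],q[0]])
c=np.array([.6066,.0635,p[2]]); a=A.inv().apply(c-p)*1e3;print('post in tool',a,'bar ang',np.degrees(np.arctan2(*(c-p)[[1,0]])))
for k in range(1,n+1):
    th=tot*k/n; Z=R.from_rotvec([0,0,th]); d=A.inv().apply(c+Z.apply(p-c)-p)*1e3; print(round(th,3),d.round(1))
E
python3 arc.py -.9 9
```

```text
[ 0.57324761 -0.04658221  0.07399808] [ 2.56321859  5.58206867 -6.09396722] 0.1925764401169933 34.229247495532036
post in tool [115.0234207   -0.25296145   0.15176265] bar ang 73.14439328489438
-0.1 [  0.5 -11.5   0. ]
-0.2 [  2.2 -22.9   0. ]
-0.3 [  5.1 -34.    0. ]
-0.4 [  9.  -44.8   0. ]
-0.5 [ 14.  -55.2   0. ]
-0.6 [ 19.9 -65.    0. ]
-0.7 [ 26.9 -74.2   0. ]
-0.8 [ 34.7 -82.6   0. ]
-0.9 [ 43.3 -90.2   0.1]
```

Emit:
{"method": "play_rows", "body": {"increments": [{"x":0.5,"y":-11.5,"z":0,"ax":0,"ay":0,"az":0.1},{"x":2.2,"y":-22.9,"z":0,"ax":0,"ay":0,"az":0.2},{"x":5,"y":-34,"z":0,"ax":0,"ay":0,"az":0.3},{"x":9,"y":-44.8,"z":0,"ax":0,"ay":0,"az":0.4},{"x":14,"y":-55.2,"z":0,"ax":0,"ay":0,"az":0.5},{"x":19.9,"y":-65,"z":0,"ax":0,"ay":0,"az":0.6},{"x":26.9,"y":-74.2,"z":0,"ax":0,"ay":0,"az":0.7},{"x":34.7,"y":-82.6,"z":0,"ax":0,"ay":0,"az":0.8},{"x":43.3,"y":-90.2,"z":0,"ax":0,"ay":0,"az":0.9},{"x":43.3,"y":-90.2,"z":0,"ax":0,"ay":0,"az":0.9}]}}

```text
clock: 15.98
tool_pos: [0.5019, 0.0225, 0.0749]
tcp_rot: [-0.0, 0.983, 0.186, 0.003]
wrist_force: [8.2, 1.1, -6.6]
opening: 0.193
finger_force: 34.3
```

```bash
python3 arc.py -.45 5
```

```text
[0.50191565 0.02246757 0.07493339] [ 8.15493889  1.12840298 -6.63247729] 0.19299389432007738 34.34019156731665
post in tool [1.12436472e+02 1.14578329e-02 7.16409561e-01] bar ang 21.403360053736524
-0.09 [  0.5 -10.1  -0. ]
-0.18 [  1.8 -20.1  -0. ]
-0.27 [  4.1 -30.   -0. ]
-0.36 [  7.2 -39.6  -0. ]
-0.45 [ 11.2 -48.9   0. ]
```

Emit:
{"method": "play_rows", "body": {"increments": [{"x":0,"y":-10.3,"z":0,"ax":0,"ay":0,"az":0.09},{"x":0.7,"y":-20.4,"z":0,"ax":0,"ay":0,"az":0.18},{"x":2.5,"y":-30.6,"z":0,"ax":0,"ay":0,"az":0.27},{"x":5.1,"y":-40.5,"z":0,"ax":0,"ay":0,"az":0.36},{"x":8.5,"y":-50.2,"z":0,"ax":0,"ay":0,"az":0.45},{"x":8.5,"y":-50.2,"z":0,"ax":0,"ay":0,"az":0.45},{"x":8.5,"y":-50.2,"z":0,"ax":0,"ay":0,"az":0.45}]}}

```text
clock: 16.57
tool_pos: [0.4953, 0.07, 0.0757]
tcp_rot: [-0.001, 0.999, -0.038, 0.006]
wrist_force: [11.2, -0.2, -5.6]
opening: 0.192
finger_force: 34.3
```

```bash
python3 arc.py 0 1
```

```text
[0.49527494 0.07001345 0.07568791] [11.16687504 -0.15558052 -5.57562411] 0.19211968652943243 34.340471690520644
post in tool [111.49069628  -1.9025845    1.3779797 ] bar ang -3.348467690974047
0.0 [0. 0. 0.]
```

Emit:
{"method": "play_rows", "body": {"increments": [{"x":0,"y":-2.5,"z":0,"ax":0,"ay":0,"az":0},{"x":0,"y":-2.5,"z":0,"ax":0,"ay":0,"az":0},{"x":0,"y":-2.5,"z":4,"ax":0,"ay":0,"az":0},{"x":0,"y":-2.5,"z":8,"ax":0,"ay":0,"az":0},{"x":0,"y":-2.5,"z":12,"ax":0,"ay":0,"az":0},{"x":0,"y":-2.5,"z":15,"ax":0,"ay":0,"az":0},{"x":0,"y":-2.5,"z":16,"ax":0,"ay":0,"az":0},{"x":0,"y":-2.5,"z":16,"ax":0,"ay":0,"az":0}]}}

```text
clock: 17.23
tool_pos: [0.495, 0.0715, 0.0614]
tcp_rot: [0.0, 0.999, -0.039, 0.005]
wrist_force: [4.2, -2.1, 14.1]
opening: 0.196
finger_force: 36.4
```

```bash
python3 arc.py 0 1
```

```text
[0.49495941 0.07147014 0.06143307] [ 4.15811452 -2.10459053 14.08329114] 0.19624062474489118 36.395796881988645
post in tool [111.91633734  -0.68547307   1.18676578] bar ang -4.083476320112106
0.0 [0. 0. 0.]
```

The bar is resting on the pen. Release, then rise.

Emit:
{"method": "play_rows", "body": {"increments": [{"x":0,"y":0,"z":0,"ax":0,"ay":0,"az":0},{"x":0,"y":0,"z":0,"ax":0,"ay":0,"az":0},{"x":0,"y":0,"z":0,"ax":0,"ay":0,"az":0},{"x":0,"y":0,"z":0,"ax":0,"ay":0,"az":0},{"x":0,"y":0,"z":0,"ax":0,"ay":0,"az":0},{"x":0,"y":0,"z":0,"ax":0,"ay":0,"az":0},{"x":0,"y":0,"z":0,"ax":0,"ay":0,"az":0}], "grip": 0.2}}

```text
clock: 17.82
tool_pos: [0.4891, 0.0725, 0.0575]
tcp_rot: [0.0, 0.999, -0.038, -0.0]
wrist_force: [-0.4, -0.0, -0.2]
opening: 0.603
finger_force: 0.0
```

Emit:
{"method": "play_rows", "body": {"increments": [{"x":0,"y":0,"z":-15,"ax":0,"ay":0,"az":0},{"x":0,"y":0,"z":-40,"ax":0,"ay":0,"az":0},{"x":0,"y":0,"z":-70,"ax":0,"ay":0,"az":0},{"x":0,"y":0,"z":-100,"ax":0,"ay":0,"az":0},{"x":0,"y":30,"z":-120,"ax":0,"ay":0,"az":0},{"x":0,"y":60,"z":-120,"ax":0,"ay":0,"az":0},{"x":0,"y":90,"z":-120,"ax":0,"ay":0,"az":0},{"x":0,"y":120,"z":-120,"ax":0,"ay":0,"az":0},{"x":0,"y":150,"z":-120,"ax":0,"ay":0,"az":0},{"x":0,"y":180,"z":-120,"ax":0,"ay":0,"az":0},{"x":0,"y":180,"z":-120,"ax":0,"ay":0,"az":0},{"x":0,"y":180,"z":-120,"ax":0,"ay":0,"az":0}]}}

```text
clock: 18.82
tool_pos: [0.4752, -0.1086, 0.1775]
tcp_rot: [0.0, 0.999, -0.04, -0.0]
wrist_force: [-0.2, 0.6, -0.1]
opening: 0.599
finger_force: 0.0
```

```bash
python3 -c "
from m import *
t=np.hstack([cv2.resize(c['frame'][a:a+110,b:b+100],None,fx=4,fy=4,interpolation=cv2.INTER_CUBIC) for c,a,b in((T,145,340),(S,140,290))])
cv2.imwrite('pics/final.png',t[:,:,::-1])
h,s,v=cols(S);P=cloud(S);b=blob(S,((h<5)|(h>174))&(s>180),(310,170,375,205));print('bar z',np.percentile(P[b][:,2],[10,50,90]))
o=observe();print(o['clock'],o['tool_pos'],o['wrist_force'])"
```

```text
bar z [0.04506253 0.05086599 0.05332911]
18.9167 [ 0.47568649 -0.10596078  0.17759192] [-0.04823063 -0.11381626 -0.0674463 ]
```

View pics/final.png

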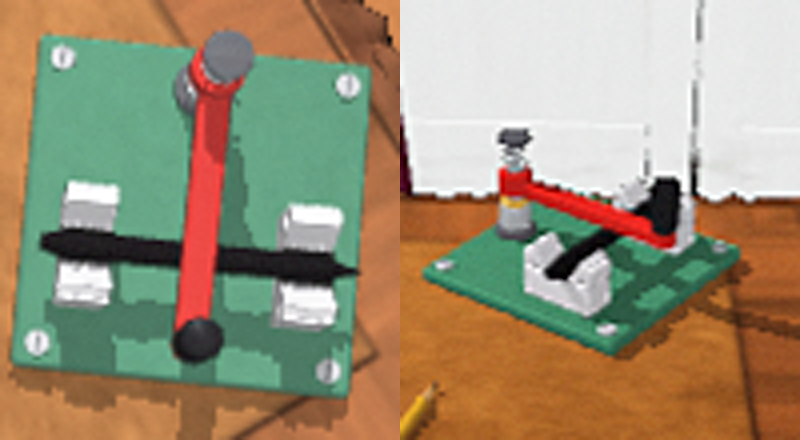

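The pen lies across both saddles, with its ends at crop (40,241) and (358,271), so it is centred. The bar lies over it with the knob at (199,340), about 3 mm higher than when empty, and the arm is clear.

```bash
python3 -c "
from workcell import *
print(job_done())"
```

```text
the job is handed in; nothing more can be done
None
```

The fountain pen is clamped: it lies centred across both saddles with the red bar lowered onto it. The gripper has let go and is clear, and I handed the job in at about 19 s of the 64 s allowed.

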